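Find the tired clip of the recipe rail

ROBOT

A 7-joint arm with a two-finger parallel gripper is mounted at the origin on a cart in front of the work surface, level with it; the furniture and walls round the work are solid. World frame = base frame: x ahead of the robot, y to its left, z up, the work surface at z = 0. Lengths are in m, angles in rad, forces in N, time in s.
With the tool pointing down it reaches from about 0.4 to 0.9 m from the base axis. Payload 5.5 kg.
Tool frame: the origin (TCP) lies between the finger pads; the fingertips stand 19 mm ahead of it and the grasp point (between the pads) is the TCP; z points along the fingers, y is the line along which they close (so a half turn about z gives the same grasp; the last joint's range is limited). The gripper opens to 92 mm and grips with 3 to 60 N. Pads are 19 mm wide; open, the fingers measure 130 mm over their backs; the gripper's body (75 mm by 190 mm) begins 47 mm behind the grasp point.
Start: joints at [-0.932, 0.501, -0.427, 1.55, 0.221, 1.138, -0.21], TCP at [0.239, 0.605, 0.246] pointing down, gripper open.
Joint ranges: [-2.88, 2.88], [-0.31, 2.03], [-1.54, 1.56], [0.2, 2.42], [-1.41, 4.55], [0.19, 2.02], [-2.57, 2.57]. Speed limits (rad/s): [2.57, 2.57, 3.14, 3.14, 3.14, 3.14, 3.14].

INTERFACE

Orientations are given as a 3x3 rotation matrix whose columns are the frame's x, y, z axes.
In Python, from cell import telemetry, viewer, job, models gives the robot as it stands.
- The arm moves only by the tool drive_tool, never from a script. Its arguments are lists of equal length, an entry for each row: "claw": the closure, from -1 (fully open) to 1 (shut); "slide": the shift along the tool's x, y, z in mm, a list of three; "yaw": the turn about the tool's z in degrees. In form: {"claw": [claw, ...], "slide": [[x, y, z], ...], "yaw": [yaw, ...]}. A call has 1 to 5 rows; each row is the pose to reach, as a shift and turn from the pose commanded when the call began, along the tool's axes at that moment; what a row does not reach only later rows make up. A row lasts 1/10 s, in which the tool goes at most 50 mm and 8.59 degrees, less where a joint would pass 70% of its speed; a pose out of reach is approached as far as the arm can. A call with a gripper value outside its range is refused whole. The fingers move at their own pace and stop on an object; "grip_force" is the grip in N (left out, the last holds). Time passes only in rows, so rows that repeat a pose let the fingers close. It gives the time, the measured TCP pose, the force, the opening and the grip force at its end, in the units of the state.
- telemetry.get_state(): the state, without advancing time (a new reading comes with each control period).
- viewer.camera(name): name is "side" or "top"; returns a dict with "pixels" (480x640x3 uint8, red, green, blue), "depth" (480x640 float32, m along the optical axis (not along the pixel's ray), 0 where there is no reading), "camera_matrix" (3x3 intrinsics, pixels), "rvec" (rotation vector, rad) and "tvec" (3), from world to camera coordinates, as OpenCV has them. Camera axes: x right, y down, z forward; pixel columns grow to the right and rows downward; lengths in m; the calibration is good to about 2 mm. A picture is of the moment at which its call begins.
- job.hand_in(): hands the job in; it is judged then, once.
Trained networks look in a picture, given as the dict that the camera call returned (one of the last four; its "shot" number tells which), for a name from the list of things; names that differ only in an ending like _2 or _b are one class to them, and where a whole thing is asked for, a point or a joint stands for the part that bears it (a point fixed in the world has none). Each returns a list of dicts, best first, with "score" (0 to 1); they miss things now and then, are a little off and sometimes report something else, mostly with a low value. They report only what shows in the picture. A call takes as long as a camera call.
- models.trace(picture, thing): "mask" (480x640 bool, what is visible of it) and "box" ([left, top, width, height] in pixels, round what is visible of it).
The state is a dict: "t": time; "joint_pos": joint angles; "qvel": joint speeds; "effort": joint torques, N m; "tool_pos": TCP position; "tool_rot": TCP orientation; "force": force on the tool from outside, world axes, zero at the start; "moment": the same for the moment, N m; "opening": finger opening in m; "grip_force": force on a finger pad.
Only numpy, scipy, OpenCV 4.12 (cv2) and the standard library are available. Lean on these libraries where they do the work, as an engineer would, in place of code of your own. Each camera call takes 0.05 s, during which the arm holds its last target. There are 200 camera calls.

TASK

One of the three clips that hold the recipe boards has a tired spring. Tug gently upward at the boards to feel which clip lets its board slip easily, leaving the boards in the firm clips standing where they are, then draw the board out of the tired clip and press it fully home, upright and square, in the new empty clip at the right-hand end of the rail, without ramming it or disturbing the things round about.

Things in the scene. Friction and masses are not known exactly. Their poses are not given: they have to be found in the camera images.
- rail: Fixed recipe rail: oak bar 70 mm deep (x), 312 long (y), 18 high, with four like steel spring clips on its middle line at y = +114, +38, -38 (each holding a board) and -114 mm (new, empty). Origin: centre of its underside; x across it away from the robot, y along it to the left, z up. A house-high oak post, 123 x 93 mm, stands left of it at world (0.56, 0.14); pass it on the robot's side.
- new_clip (a point): The new, empty, firm clip at the rail's right-hand end: the point on top of the oak bar where the middle of the lower edge of a board fully home in this clip stands. Axes as the rail's. Pushing a board down into this clip takes about 10 to 22 N until the board meets the bar.
- old_clip (a point): The same point of the second clip from the left (y = +38 mm), axes as the rail's. Each clip, 34 mm wide, has a fixed back plate behind the board and a sprung, hinged front leaf pressing the board on it 36 mm above the bar. Its lips flare apart to a mouth 18 mm wide, about 62 mm above the bar. A firm clip holds against an upward pull of 6.5 to 11 N; the tired one lets the board slide at 1 to 4 N, unless the hand leans it on a jaw.
- board_1_mid (a point): Centre (half-way up) of the left recipe board: stiff, white, upright, 62 mm wide (y), 4 mm thick (x), 125 mm tall (z), about 80 g, with thin ruled lines on the face towards the robot (-x). Its oak grip strip along the top, 64 wide x 10 thick x 20 high, has its middle 52 mm above this point; lower edge 62.5 mm below. Starts fully home, lower edge on the oak bar.
- board_2_mid (a point): Centre (half-way up) of the second-from-left recipe board: stiff, white, upright, 62 mm wide (y), 4 mm thick (x), 125 mm tall (z), about 80 g, with thin ruled lines on the face towards the robot (-x). Its oak grip strip along the top, 64 wide x 10 thick x 20 high, has its middle 52 mm above this point; lower edge 62.5 mm below. Starts fully home, lower edge on the oak bar.
- board_3_mid (a point): Centre (half-way up) of the third-from-left recipe board: stiff, white, upright, 62 mm wide (y), 4 mm thick (x), 125 mm tall (z), about 80 g, with thin ruled lines on the face towards the robot (-x). Its oak grip strip along the top, 64 wide x 10 thick x 20 high, has its middle 52 mm above this point; lower edge 62.5 mm below. Starts fully home, lower edge on the oak bar.
- board_1: The same board as board_1_mid; origin at the middle of its lower edge, axes the same.
- board_2: The same board as board_2_mid; origin at the middle of its lower edge.
- board_3: The same board as board_3_mid; origin at the middle of its lower edge.
- salt_shaker: Glass salt shaker with a grey cap, 44 mm across, 90 mm tall, behind the rail; origin at the centre of its underside. Leave alone.
- jam_jar: Jam jar with a green lid, 64 mm across, 99 mm tall, behind the rail; origin at the centre of its underside. Leave alone.

How it is judged:
On the way:
1. one board has been drawn up clear of its clip (z of any of board_1_mid, board_2_mid, board_3_mid in the frame of new_clip above 0.1225 m), for 0.1 s.
At the end, for the whole second after the job is handed in: One board stands home in the new clip: centre within 10 mm, lower edge within 3 mm of the bar, upright within 0.10 rad, square within 0.12 rad, at rest. The other two are within 12 mm of their starts, each pressed on its back plate with over 5.5 N, as only firm clips do: the tired one is empty (((horizontal distance between board_1_mid and new_clip below 0.01 m and z of board_1_mid in the frame of new_clip between 0.055 and 0.0655 m and angle between board_1_mid's own z axis and vertical below 0.1 rad and angle between the x axis of board_1_mid and the x axis of new_clip, either way round below 0.12 rad and linear speed of board_1 below 0.01 m/s and distance of each of board_2_mid, board_3_mid from where it was at the start of the episode below 0.012 m and contact force between each of board_2, board_3 and rail above 5.5 N) or (horizontal distance between board_2_mid and new_clip below 0.01 m and z of board_2_mid in the frame of new_clip between 0.055 and 0.0655 m and angle between board_2_mid's own z axis and vertical below 0.1 rad and angle between the x axis of board_2_mid and the x axis of new_clip, either way round below 0.12 rad and linear speed of board_2 below 0.01 m/s and distance of each of board_1_mid, board_3_mid from where it was at the start of the episode below 0.012 m and contact force between each of board_1, board_3 and rail above 5.5 N) or (horizontal distance between board_3_mid and new_clip below 0.01 m and z of board_3_mid in the frame of new_clip between 0.055 and 0.0655 m and angle between board_3_mid's own z axis and vertical below 0.1 rad and angle between the x axis of board_3_mid and the x axis of new_clip, either way round below 0.12 rad and linear speed of board_3 below 0.01 m/s and distance of each of board_1_mid, board_2_mid from where it was at the start of the episode below 0.012 m and contact force between each of board_1, board_2 and rail above 5.5 N))); the robot touches nothing.
It fails at once if a second board is pulled out of its clip (two boards more than 25 mm from their starts) (distance of each of board_1_mid, board_2_mid from where it was at the start of the episode above 0.025 m or distance of each of board_1_mid, board_3_mid from where it was at the start of the episode above 0.025 m or distance of each of board_2_mid, board_3_mid from where it was at the start of the episode above 0.025 m).
It fails at once if a board is rammed: pressed on the rail with more than 40 N (contact force between any of board_1, board_2, board_3 and rail above 40 N).
It fails at once if a bystander is moved by more than 25 mm (distance of any of salt_shaker, jam_jar from where it was at the start of the episode above 0.025 m).
It also fails if it takes over 72 s, if anything falls off the work surface, if the arm or the gripper's body presses on something with over 40 N, if the wrist force passes 120 N, or if a joint passes its speed limit or range.

## Working session

There is one attempt and no reset: what is moved stays moved. The work goes in short steps, Python scripts to look and compute and a tool call to move; the robot and the scene stay as the last step left them, time stands still between calls to the robot, and variables do not carry over. Pictures are saved under pics/ and viewed, at most 10 in all, crops included, and the job is handed in when it is done.

Besides the shell and the picture viewer there is one more tool, called after "Request:" by a JSON object that holds its "method" and its "body". drive_tool: Moves the arm, as the interface text tells. Its arguments: {"type":"object","properties":{"claw":{"type":"array","items":{"type":"number"}},"slide":{"type":"array","items":{"type":"array","items":{"type":"number"}}},"yaw":{"type":"array","items":{"type":"number"}},"grip_force":{"type":"number"}},"required":["claw","slide","yaw"]}

```bash
mkdir -p pics; cat > h.py <<'E'
import numpy as np, cv2
from cell import telemetry, viewer, job, models
def cloud(p):
    K=p["camera_matrix"];R=cv2.Rodrigues(np.array(p["rvec"],float))[0];t=np.array(p["tvec"],float).ravel()
    v,u=np.mgrid[:480,:640];d=p["depth"]
    c=np.stack([(u-K[0][2])*d/K[0][0],(v-K[1][2])*d/K[1][1],d],-1)
    w=(c-t)@R; w[d==0]=np.nan
    return w
E
python3 - <<'E'
from h import *
s=telemetry.get_state();print({k:np.round(v,3).tolist() for k,v in s.items()})
for n in("side","top"):
    p=viewer.camera(n);cv2.imwrite(f"pics/{n}0.png",p["pixels"][...,::-1]);w=cloud(p)
    np.savez(f"{n}0.npz",w=w,px=p["pixels"])
    for th in("board_1","rail","salt_shaker","jam_jar"):
        for r in models.trace(p,th):
            q=w[r["mask"]];print(n,th,round(r["score"],2),np.round(r["box"]),np.round(np.nanpercentile(q,[2,50,98],axis=0),3).tolist())
E
```

```text
{'t': 0.0, 'joint_pos': [-0.932, 0.502, -0.427, 1.551, 0.221, 1.138, -0.21], 'qvel': [0.001, 0.0, 0.0, -0.0, 0.0, -0.0, 0.001], 'effort': [0.001, -56.659, -5.816, -27.91, -0.069, 0.031, 0.0], 'tool_pos': [0.238, 0.604, 0.245], 'tool_rot': [[-0.93, 0.367, -0.001], [0.367, 0.93, -0.002], [0.0, -0.002, -1.0]], 'force': [-0.165, -0.441, 0.153], 'moment': [-0.006, 0.009, 0.011], 'grip_force': 0.0, 'opening': 0.092}
side board_1 0.8 [237. 203.  39.  93.] [[0.392, -0.243, 0.023], [0.412, -0.23, 0.1], [0.444, -0.206, 0.143]]
side board_1 0.76 [308. 181.  26.  78.] [[0.52, -0.152, 0.026], [0.541, -0.138, 0.1], [0.572, -0.114, 0.143]]
side board_1 0.71 [358. 246.  30.  65.] [[0.554, -0.308, 0.004], [0.567, -0.301, 0.046], [0.589, -0.283, 0.088]]
side board_1 0.61 [276. 192.  29.  87.] [[0.454, -0.199, 0.025], [0.472, -0.187, 0.103], [0.505, -0.163, 0.143]]
side rail 0.65 [187. 219. 164. 118.] [[0.318, -0.312, 0.002], [0.423, -0.233, 0.019], [0.576, -0.13, 0.078]]
side salt_shaker 0.59 [358. 243.  32.  66.] [[0.554, -0.308, 0.001], [0.567, -0.301, 0.045], [0.591, -0.282, 0.088]]
side jam_jar 0.83 [381. 208.  51.  72.] [[0.634, -0.242, 0.007], [0.651, -0.231, 0.067], [0.692, -0.185, 0.099]]
top board_1 0.85 [300. 244.  28.  37.] [[0.458, -0.196, 0.14], [0.483, -0.178, 0.144], [0.505, -0.162, 0.146]]
top board_1 0.58 [270. 204.  28.  35.] [[0.522, -0.151, 0.021], [0.546, -0.133, 0.143], [0.573, -0.113, 0.146]]
top rail 0.7 [259. 197. 134. 165.] [[0.324, -0.302, 0.014], [0.449, -0.206, 0.019], [0.584, -0.101, 0.082]]
top salt_shaker 0.8 [361. 197.  27.  23.] [[0.556, -0.302, 0.026], [0.572, -0.282, 0.083], [0.594, -0.267, 0.092]]
top jam_jar 0.93 [309. 125.  40.  50.] [[0.636, -0.237, 0.015], [0.661, -0.207, 0.099], [0.696, -0.178, 0.102]]
```

View pics/side0.png

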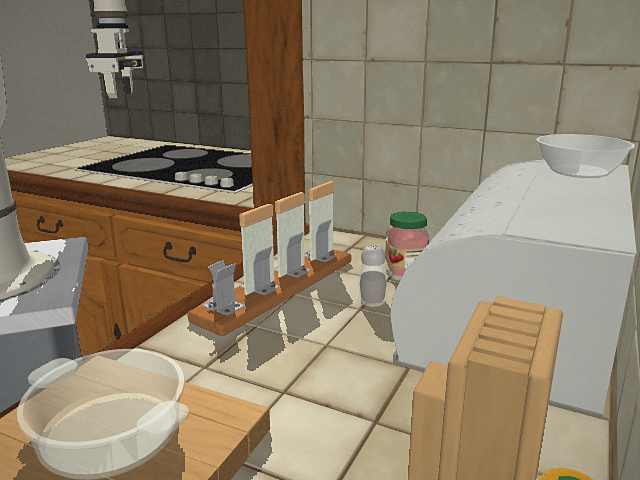

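View pics/top0.png

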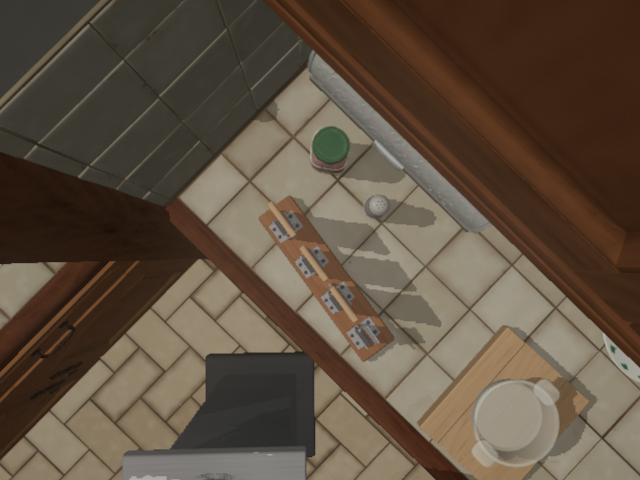

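The side view shows three boards at about (257,250), (290,235) and (321,220) with the empty clip at (222,290). In the top view the strips run diagonally, with the empty clip at about (365,335).

```bash
python3 - <<'E'
from h import *
for n in("top","side"):
    w=np.load(f"{n}0.npz")["w"]
    z=w[...,2]
    m=((z>.128)&(z<.155)&(w[...,0]>.3)&(w[...,0]<.62)&(w[...,1]<-.08)&(w[...,1]>-.36)).astype(np.uint8)
    k,l,st,_=cv2.connectedComponentsWithStats(m,connectivity=4)
    for i in range(1,k):
        if st[i,4]<25: continue
        q=w[l==i];(c,sz,a)=cv2.minAreaRect((q[:,:2]*1000).astype(np.float32))
        print(n,st[i],"c",np.round(c,1),"sz",np.round(sz,1),round(a,1),"med",np.round(np.median(q,0),4),"zmax",np.percentile(q[:,2],95).round(4))
w=np.load("top0.npz")["w"];z=w[...,2]
m=(z>.012)&(z<.023)&(w[...,0]>.28)&(w[...,0]<.62)&(w[...,1]<-.05)&(w[...,1]>-.36)
m=cv2.morphologyEx(m.astype(np.uint8),cv2.MORPH_OPEN,np.ones((3,3)))
k,l,st,_=cv2.connectedComponentsWithStats(m);i=1+np.argmax(st[1:,4])
print("rail",cv2.minAreaRect((w[m>0][:,:2]*1000).astype(np.float32)),cv2.minAreaRect((w[l==i][:,:2]*1000).astype(np.float32)))
# tall obstacles near
m=(z>.16)&(w[...,0]>.1)&(w[...,0]<.8)&(w[...,1]<.3)&(w[...,1]>-.5)
q=w[m];H,_,_=np.histogram2d(q[:,0],q[:,1],bins=[np.arange(.1,.81,.05),np.arange(-.5,.31,.05)]);print(H.astype(int))
E
```

```text
top [267 201  29  37 285] c [ 547.5 -131.6] sz [63.7 10.7] 35.5 med [ 0.5474 -0.1318  0.1431] zmax 0.1456
top [299 245  29  36 281] c [ 480.9 -178.8] sz [63.3 10.9] 35.7 med [ 0.481  -0.1786  0.1434] zmax 0.1456
top [329 285  29  37 285] c [ 419.7 -222.4] sz [63.  10.8] 34.5 med [ 0.4194 -0.2226  0.1434] zmax 0.1456
side [308 181  26  18 268] c [ 545.4 -134.4] sz [63.7 11.5] 35.4 med [ 0.5432 -0.1384  0.137 ] zmax 0.1431
side [275 192  30  19 334] c [ 480.6 -181.7] sz [64.9 12.1] 33.7 med [ 0.4772 -0.186   0.1368] zmax 0.143
side [239 204  34  21 411] c [ 417.7 -225.5] sz [64.9 11.1] 33.0 med [ 0.4155 -0.2295  0.137 ] zmax 0.1433
rail ((453.75372314453125, -201.08963012695312), (311.865966796875, 70.05104064941406), 35.32682800292969) ((453.75372314453125, -201.08963012695312), (311.865966796875, 70.05104064941406), 35.32682800292969)
[[    0     0     0     0     0     0     0     0     0     0     0     0
      0     0     0     0]
 [    0     0     0     0     0     0     0     0     0     0     0     0
      0     0     0     0]
 [    0     0     0     0     0     0     0     0  
[... 461 characters left out ...]
   690  5599     0     0     0     0     0     0     0     0     0
    906     1     0     0]
 [    0     0  2463 12724     0     0     0     0     0     0     0  2329
   3462     0     0     0]
 [    0     0     0  5329 23558     0     0     0     0     0     0  7183
      0     0     0     0]
 [    0     0     0     0  3946  8861     0     0     0     0  8651  4446
      0     0     0     0]
 [    0     0     0     0     0  1059  2809     0     0  7124  7139     0
      0     0     0     0]
 [    0     0     0     0     0     0   158   163  3600  3082     0     0
      0     0     0     0]
 [    0     0     0     0     0     0     0  1662  1551     0     0     0
      0     0     0     0]]
```

Request:
{"method": "drive_tool", "body": {"claw": [0, 0, 0, 0, 0], "slide": [[-96, -161, 0], [-96, -161, 0], [-96, -161, 0], [-96, -161, 0], [-96, -161, 0]], "yaw": [42, 42, 42, 42, 42], "grip_force": 15}}

```text
t: 1.0
tool_pos: [0.2706, 0.4139, 0.2455]
tool_rot: [[-0.435, 0.9, 0.001], [0.9, 0.435, -0.004], [-0.004, -0.001, -1.0]]
force: [0.2, 0.1, 0.1]
opening: 0.0566
grip_force: 0.0
```

```bash
cat >> h.py <<'E'
def go(x,y,z,ang=-54.7):
    """tool-frame slide [mm] and yaw [deg] to a world TCP position with tool y at world angle ang"""
    s=telemetry.get_state();R=np.array(s["tool_rot"]);p=np.array(s["tool_pos"])
    a=np.degrees(np.arctan2(R[1,1],R[0,1]))
    print("t",s["t"],"pos",p.round(4),"yang",a.round(2),"tilt",R[:,2].round(3),"F",np.round(s["force"],1),"M",np.round(s["moment"],2),"open",s["opening"],"gf",s["grip_force"],"j",np.round(s["joint_pos"],2))
    print("slide",((np.array([x,y,z])-p)@R*1000).round(1),"yaw",-((ang-a+180)%360-180))
E
python3 -c "
from h import *
go(.36,.14,.25)"
```

```text
t 1.0 pos [0.2706 0.4139 0.2455] yang 25.78 tilt [ 0.001 -0.004 -1.   ] F [0.2 0.1 0.1] M [ 0.07  0.02 -0.04] open 0.05661428930169597 gf 0.0 j [-0.79  0.21 -0.29  1.93  0.07  1.01 -0.67]
slide [-285.5  -38.6   -3.3] yaw 80.48270566420739
```

Request:
{"method": "drive_tool", "body": {"claw": [0, 0, 0, 0, 0], "slide": [[-240, -50, -4], [-240, -50, -4], [-240, -50, -4], [-240, -50, -4], [-240, -50, -4]], "yaw": [42, 42, 42, 42, 42]}}

```text
t: 1.5
tool_pos: [0.3312, 0.1804, 0.2501]
tool_rot: [[0.274, 0.962, 0.001], [0.962, -0.274, 0.001], [0.001, 0.001, -1.0]]
force: [0.6, 0.5, -0.3]
opening: 0.0461
grip_force: 0.0
```

```bash
python3 -c "
from h import *
go(.40,-.05,.25)
go(.4809,-.180,.25)"
```

```text
t 1.5 pos [0.3312 0.1804 0.2501] yang -15.89 tilt [ 0.001  0.001 -1.   ] F [ 0.6  0.5 -0.3] M [-0.08 -0.05 -0.06] open 0.04613210756653928 gf 0.0 j [-0.52 -0.04 -0.05  2.18 -0.    0.99 -0.85]
slide [-202.7  129.3    0. ] yaw 38.80646281682644
t 1.5 pos [0.3312 0.1804 0.2501] yang -15.89 tilt [ 0.001  0.001 -1.   ] F [ 0.6  0.5 -0.3] M [-0.08 -0.05 -0.06] open 0.04613210756653928 gf 0.0 j [-0.52 -0.04 -0.05  2.18 -0.    0.99 -0.85]
slide [-305.6  242.7    0. ] yaw 38.80646281682644
```

Request:
{"method": "drive_tool", "body": {"claw": [0, 0, 0, 0, 0], "slide": [[-203, 129, 0], [-203, 129, 0], [-203, 129, 0], [-203, 129, 0], [-203, 129, 0]], "yaw": [39, 39, 39, 39, 39]}}

```text
t: 2.0
tool_pos: [0.4014, -0.0504, 0.2503]
tool_rot: [[0.818, 0.575, 0.002], [0.575, -0.818, -0.0], [0.001, 0.001, -1.0]]
force: [1.5, 0.6, -0.2]
opening: 0.0459
grip_force: 0.0
```

```bash
python3 -c "
from h import *
go(.4809,-.180,.2)"
```

```text
t 2.0 pos [ 0.4014 -0.0504  0.2503] yang -54.92 tilt [ 0.002 -0.    -1.   ] F [ 1.5  0.6 -0.2] M [ 0.03  0.11 -0.04] open 0.04586287001657835 gf 0.0 j [-0.21  0.01  0.27  2.14 -0.    0.99 -0.9 ]
slide [ -9.5 151.7  50.5] yaw -0.22322537836720358
```

Request:
{"method": "drive_tool", "body": {"claw": [0, 0, 0, 0, 0], "slide": [[-9, 152, 0], [-9, 152, 40], [-9, 152, 50], [-9, 152, 70], [-9, 152, 70]], "yaw": [0, 0, 0, 0, 0]}}

```text
t: 2.5
tool_pos: [0.48, -0.1781, 0.1765]
tool_rot: [[0.816, 0.578, -0.006], [0.578, -0.816, -0.0], [-0.005, -0.003, -1.0]]
force: [-0.6, 0.7, -0.3]
opening: 0.0461
grip_force: 0.0
```

```bash
python3 - <<'E'
from h import *
go(.4809,-.180,.131)
for n in("side","top"):
    p=viewer.camera(n);cv2.imwrite(f"pics/{n}1.png",cv2.resize(p["pixels"][130:330,200:450,::-1],None,fx=3,fy=3))
E
```

```text
t 2.5 pos [ 0.48   -0.1781  0.1765] yang -54.71 tilt [-0.006 -0.    -1.   ] F [-0.6  0.7 -0.3] M [-0.03  0.2   0.02] open 0.04613210812046601 gf 0.0 j [-0.01  0.33  0.37  1.98 -0.15  0.87 -0.51]
slide [-0.1  2.2 45.5] yaw -0.00501537335154012
```

View pics/side1.png

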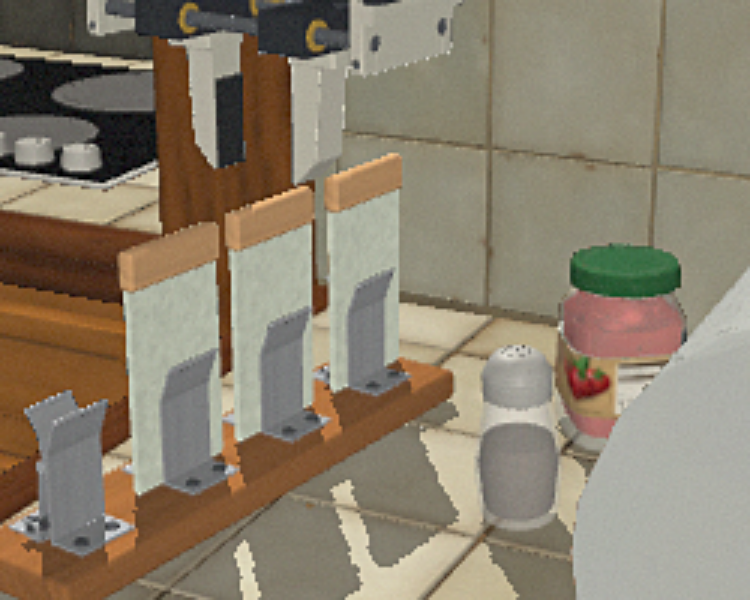

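The picture shows the open fingers at crop (220,150) and (315,170), straddling board 2's strip at about (270,217). I'll go down.

Request:
{"method": "drive_tool", "body": {"claw": [0, 0, 0, 0.5, 0.5], "slide": [[0, 1, 25], [0, 1, 48], [0, 1, 48], [0, 1, 48], [0, 1, 48]], "yaw": [0, 0, 0, 0, 0], "grip_force": 8}}

```text
t: 3.1
tool_pos: [0.4836, -0.1772, 0.1336]
tool_rot: [[0.814, 0.581, 0.003], [0.581, -0.814, -0.0], [0.002, 0.002, -1.0]]
force: [0.4, 0.6, -0.6]
opening: 0.0341
grip_force: 0.0
```

```bash
python3 - <<'E'
from h import *
go(.4809,-.180,.131)
for n in("side","top"):
    p=viewer.camera(n);cv2.imwrite(f"pics/{n}2.png",cv2.resize(p["pixels"][130:330,200:450,::-1],None,fx=3,fy=3))
E
```

```text
t 3.1 pos [ 0.4836 -0.1772  0.1336] yang -54.48 tilt [ 0.003 -0.    -1.   ] F [ 0.4  0.6 -0.6] M [-0.04  0.13 -0.05] open 0.03406455670674596 gf 0.0 j [ 0.01  0.39  0.35  2.01 -0.19  0.77 -0.48]
slide [-3.8  0.7  2.6] yaw 0.2176278626720034
```

View pics/side2.png

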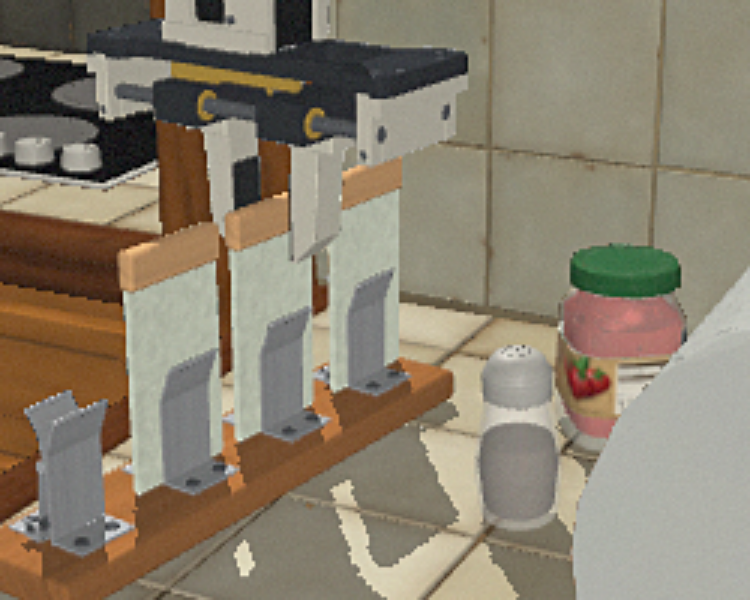

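The fingers straddle board 2's strip at crop (270,215), within a few mm of its middle. Closing gently.

Request:
{"method": "drive_tool", "body": {"claw": [0.5, 1, 1, 1, 1], "slide": [[-3, 1, 2], [-3, 1, 2], [-3, 1, 2], [-3, 1, 2], [-3, 1, 2]], "yaw": [0, 0, 0, 0, 0], "grip_force": 8}}

```text
t: 3.7
tool_pos: [0.4801, -0.1797, 0.1298]
tool_rot: [[0.814, 0.58, -0.001], [0.58, -0.814, 0.001], [-0.0, -0.001, -1.0]]
force: [-2.5, 1.1, 5.0]
opening: 0.0099
grip_force: 8.0
```

```bash
python3 -c "
from h import *
go(.4809,-.180,.131)"
```

```text
t 3.7 pos [ 0.4801 -0.1797  0.1298] yang -54.53 tilt [-0.001  0.001 -1.   ] F [-2.5  1.1  5. ] M [ 0.26  0.67 -0.03] open 0.009925392741170106 gf 7.999475598335266 j [ 0.01  0.4   0.35  2.01 -0.19  0.77 -0.47]
slide [ 0.5  0.7 -1.3] yaw 0.16749381909158956
```

Request:
{"method": "drive_tool", "body": {"claw": [1, 1, 1], "slide": [[0, -0.7, -1], [0, -0.7, -1], [0, -0.7, -1]], "yaw": [0, 0, 0], "grip_force": 15}}

```text
t: 4.0
tool_pos: [0.4798, -0.1794, 0.1301]
tool_rot: [[0.814, 0.58, -0.001], [0.58, -0.814, -0.0], [-0.001, -0.0, -1.0]]
force: [1.7, -0.0, -6.8]
opening: 0.0098
grip_force: 15.0
```

Request:
{"method": "drive_tool", "body": {"claw": [1, 1, 1], "slide": [[0, 0, -1], [0, 0, -1], [0, 0, -1]], "yaw": [0, 0, 0]}}

```text
t: 4.3
tool_pos: [0.4798, -0.1794, 0.1314]
tool_rot: [[0.814, 0.58, -0.001], [0.58, -0.814, 0.0], [-0.001, -0.0, -1.0]]
force: [0.3, -1.2, -9.2]
opening: 0.01
grip_force: 15.0
```

Board 2 resists at about 9 N, so its clip is firm. I'll relax, release and try board 3.

Request:
{"method": "drive_tool", "body": {"claw": [1, 0, 0, 0, 0], "slide": [[0, 0, 1], [0, 0, 1], [0, 0, 1], [0, 0, -10], [0, 0, -45]], "yaw": [0, 0, 0, 0, 0]}}

```text
t: 4.8
tool_pos: [0.478, -0.1786, 0.1754]
tool_rot: [[0.814, 0.58, -0.006], [0.581, -0.814, 0.001], [-0.004, -0.004, -1.0]]
force: [0.5, 0.4, 0.6]
opening: 0.0377
grip_force: 0.0
```

```bash
python3 -c "
from h import *
go(.4187,-.2232,.131)"
```

```text
t 4.8 pos [ 0.478  -0.1786  0.1754] yang -54.51 tilt [-0.006  0.001 -1.   ] F [0.5 0.4 0.6] M [-0.07  0.04 -0.03] open 0.03767454925368573 gf 0.0 j [-0.01  0.33  0.38  1.98 -0.15  0.87 -0.5 ]
slide [-74.1   2.1  44.6] yaw 0.1851861312730989
```

Request:
{"method": "drive_tool", "body": {"claw": [0, 0, 0, 0, 0], "slide": [[-40, 0, -5], [-75, 0, -5], [-75, 0, 0], [-75, 0, 30], [-75, 0, 45]], "yaw": [0, 0, 0, 0, 0]}}

```text
t: 5.3
tool_pos: [0.4192, -0.2227, 0.1314]
tool_rot: [[0.815, 0.58, 0.001], [0.58, -0.815, 0.0], [0.001, 0.0, -1.0]]
force: [-0.1, 0.4, 0.0]
opening: 0.0458
grip_force: 0.0
```

Request:
{"method": "drive_tool", "body": {"claw": [0.2, 0.6, 1, 1, 1], "slide": [[0, 0, 0], [0, 0, 0], [0, 0, 0], [0, 0, 0], [0, 0, 0]], "yaw": [0, 0, 0, 0, 0], "grip_force": 10}}

```text
t: 5.8
tool_pos: [0.4196, -0.223, 0.1324]
tool_rot: [[0.814, 0.58, 0.001], [0.58, -0.814, -0.0], [0.001, 0.001, -1.0]]
force: [-1.5, 0.6, 1.5]
opening: 0.0103
grip_force: 1.3
```

```bash
python3 -c "
from h import *
go(.4187,-.2232,.131)"
```

```text
t 5.8 pos [ 0.4196 -0.223   0.1324] yang -54.52 tilt [ 0.001 -0.    -1.   ] F [-1.5  0.6  1.5] M [0.31 0.43 0.02] open 0.010265253896450199 gf 1.3185475766658783 j [ 0.1   0.34  0.39  2.1  -0.19  0.74 -0.34]
slide [-0.8 -0.4  1.4] yaw 0.1771315026146567
```

Gripping and gently tugging board 3.

Request:
{"method": "drive_tool", "body": {"claw": [1, 1, 1], "slide": [[0, -0.6, 0], [0, -0.6, 0], [0, -0.6, 0]], "yaw": [0, 0, 0], "grip_force": 15}}

```text
t: 6.1
tool_pos: [0.4193, -0.2226, 0.1323]
tool_rot: [[0.814, 0.58, 0.001], [0.58, -0.814, -0.0], [0.001, 0.001, -1.0]]
force: [-0.3, 0.2, 6.7]
opening: 0.0095
grip_force: 15.0
```

Request:
{"method": "drive_tool", "body": {"claw": [1, 1, 1], "slide": [[0, 0, -1], [0, 0, -1], [0, 0, -1]], "yaw": [0, 0, 0]}}

```text
t: 6.4
tool_pos: [0.4189, -0.2226, 0.1328]
tool_rot: [[0.814, 0.58, 0.0], [0.58, -0.814, -0.0], [0.0, 0.0, -1.0]]
force: [0.2, -0.6, 1.0]
opening: 0.0099
grip_force: 15.0
```

Request:
{"method": "drive_tool", "body": {"claw": [1, 1, 1], "slide": [[0, 0, -0.7], [0, 0, -0.7], [0, 0, -0.7]], "yaw": [0, 0, 0]}}

```text
t: 6.7
tool_pos: [0.4186, -0.2226, 0.1333]
tool_rot: [[0.814, 0.58, -0.0], [0.58, -0.814, -0.0], [-0.0, 0.0, -1.0]]
force: [0.7, 0.1, -1.1]
opening: 0.0097
grip_force: 15.0
```

Request:
{"method": "drive_tool", "body": {"claw": [1, 1, 1], "slide": [[0, 0, -1], [0, 0, -1], [0, 0, -1]], "yaw": [0, 0, 0]}}

```text
t: 7.0
tool_pos: [0.4186, -0.2226, 0.1344]
tool_rot: [[0.814, 0.58, -0.0], [0.58, -0.814, -0.0], [-0.0, 0.0, -1.0]]
force: [0.8, -0.9, -0.6]
opening: 0.0099
grip_force: 15.0
```

Request:
{"method": "drive_tool", "body": {"claw": [1, 1, 1], "slide": [[0, 0, -1], [0, 0, -1], [0, 0, -1]], "yaw": [0, 0, 0]}}

```text
t: 7.3
tool_pos: [0.4187, -0.2225, 0.1355]
tool_rot: [[0.814, 0.58, 0.0], [0.58, -0.814, -0.0], [0.0, 0.0, -1.0]]
force: [1.9, -1.4, -1.1]
opening: 0.0099
grip_force: 15.0
```

Board 3 slides at about 1 N, so its clip is the tired one. Drawing it out.

Request:
{"method": "drive_tool", "body": {"claw": [1, 1, 1, 1, 1], "slide": [[0, 0.4, -6], [0, 0.4, -12], [0, 0.4, -20], [0, 0.4, -28], [0, 0.4, -36]], "yaw": [0, 0, 0, 0, 0], "grip_force": 25}}

```text
t: 7.8
tool_pos: [0.4189, -0.2226, 0.1723]
tool_rot: [[0.814, 0.58, 0.0], [0.58, -0.814, 0.0], [0.0, -0.0, -1.0]]
force: [0.9, 0.4, -2.4]
opening: 0.0097
grip_force: 25.0
```

Request:
{"method": "drive_tool", "body": {"claw": [1, 1, 1, 1, 1], "slide": [[0, 0, -10], [0, 0, -22], [0, 0, -36], [0, 0, -46], [0, 0, -46]], "yaw": [0, 0, 0, 0, 0]}}

```text
t: 8.3
tool_pos: [0.4199, -0.2232, 0.2192]
tool_rot: [[0.814, 0.58, 0.003], [0.58, -0.814, -0.001], [0.002, 0.002, -1.0]]
force: [1.1, 0.1, -0.8]
opening: 0.0097
grip_force: 25.0
```

```bash
cat >> h.py <<'E'
def view(tag):
    for n in("side","top"):
        p=viewer.camera(n);w=cloud(p);np.savez(f"{n}_{tag}.npz",w=w,px=p["pixels"])
        cv2.imwrite(f"pics/{n}_{tag}.png",cv2.resize(p["pixels"][130:330,200:450,::-1],None,fx=3,fy=3))
E
python3 - <<'E'
from h import *
view("up");go(.4187,-.2232,.2)
w=np.load("side_up.npz")["w"]
w0=np.load("side0.npz")["w"]
def face(w,lo,hi,c):
    d=(w-np.array([c[0],c[1],0]));u=np.array([.816,.578]);n=np.array([.578,-.816])
    a=d[...,:2]@u;b=d[...,:2]@n;z=w[...,2]
    m=(abs(a)<.05)&(abs(b)<.012)&(z>lo)&(z<hi)
    q=np.c_[a[m],b[m],z[m]]*1000
    A=np.c_[q[:,0],q[:,2]-q[:,2].mean(),np.ones(len(q))]
    k=np.linalg.lstsq(A,q[:,1],rcond=None)[0]
    print(len(q),"a",np.percentile(q[:,0],[1,99]).round(1),"z",np.percentile(q[:,2],[1,99]).round(1),"b=yaw,tilt,off",k.round(4))
face(w0,.085,.12,(.4189,-.223)); face(w,.10,.18,(.4189,-.223)); face(w,.06,.3,(.4189,-.223))
E
```

```text
t 8.4 pos [ 0.4189 -0.2226  0.2176] yang -54.52 tilt [ 0.  0. -1.] F [-0.5  0.5 -1. ] M [-0.1   0.11  0.06] open 0.009778989074724666 gf 24.999418258666992 j [ 0.05  0.2   0.43  2.03 -0.1   0.93 -0.42]
slide [-0.5  0.3 17.6] yaw 0.18430305571473582
799 a [-32.   49.1] z [ 85.4 119.8] b=yaw,tilt,off [-1.100e-03  4.000e-04  6.341e-01]
1732 a [-31.8  48.4] z [105.7 179.3] b=yaw,tilt,off [-0.0056  0.0064  1.7889]
3697 a [-36.   48.3] z [ 62.9 295.9] b=yaw,tilt,off [-0.0131 -0.0161  0.928 ]
```

View pics/side_up.png

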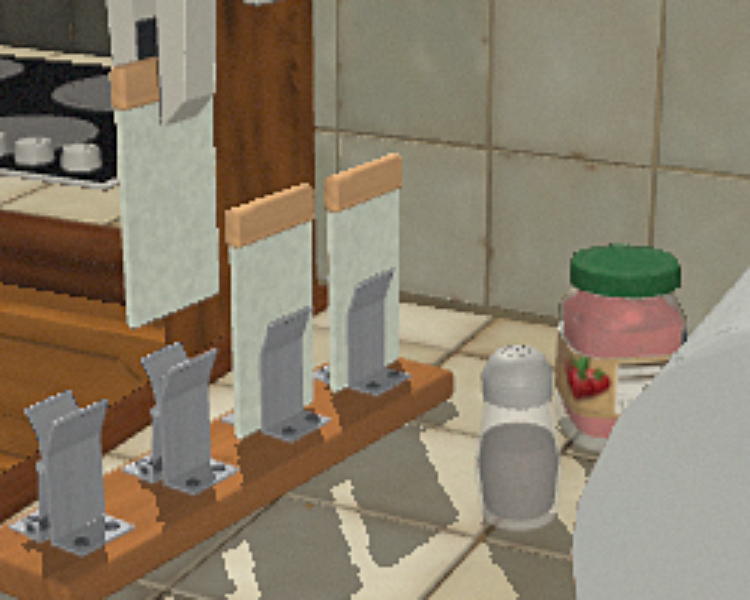

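Board 3 hangs upright, its lower edge at crop (170,310), clear of its clip, and boards 1 and 2 still stand. Shifting over to the new clip.

Request:
{"method": "drive_tool", "body": {"claw": [1, 1, 1, 1, 1], "slide": [[-25, 0, 0], [-50, 0, 0], [-68, 0, 0], [-74.5, 0, 0], [-74.5, 0, 0]], "yaw": [0, 0, 0, 0, 0], "grip_force": 40}}

```text
t: 8.9
tool_pos: [0.3575, -0.2661, 0.217]
tool_rot: [[0.815, 0.579, -0.001], [0.579, -0.815, 0.001], [-0.0, -0.001, -1.0]]
force: [-0.6, -0.3, -0.2]
opening: 0.0095
grip_force: 40.0
```

Request:
{"method": "drive_tool", "body": {"claw": [1, 1, 1, 1, 1], "slide": [[0, 0, 0], [0, 0, 4], [0, 0, 10], [0, 0, 15], [0, 0, 15]], "yaw": [0, 0, 0, 0, 0]}}

```text
t: 9.4
tool_pos: [0.3578, -0.2654, 0.2013]
tool_rot: [[0.814, 0.581, -0.002], [0.581, -0.814, 0.001], [-0.001, -0.002, -1.0]]
force: [0.0, -0.6, -0.3]
opening: 0.0099
grip_force: 40.0
```

```bash
python3 - <<'E'
from h import *
view("over");go(.3582,-.266,.132)
w=np.load("top_over.npz")["w"];z=w[...,2]
E
```

```text
t 9.5 pos [ 0.3581 -0.2659  0.2021] yang -54.52 tilt [-0.001  0.    -1.   ] F [ 0.4  0.1 -1. ] M [-0.05  0.12  0.03] open 0.009558780740100062 gf 39.99924838542938 j [ 0.15  0.17  0.47  2.11 -0.1   0.88 -0.27]
slide [ 0.   0.2 70.1] yaw 0.18092624509418442
```

View pics/side_over.png

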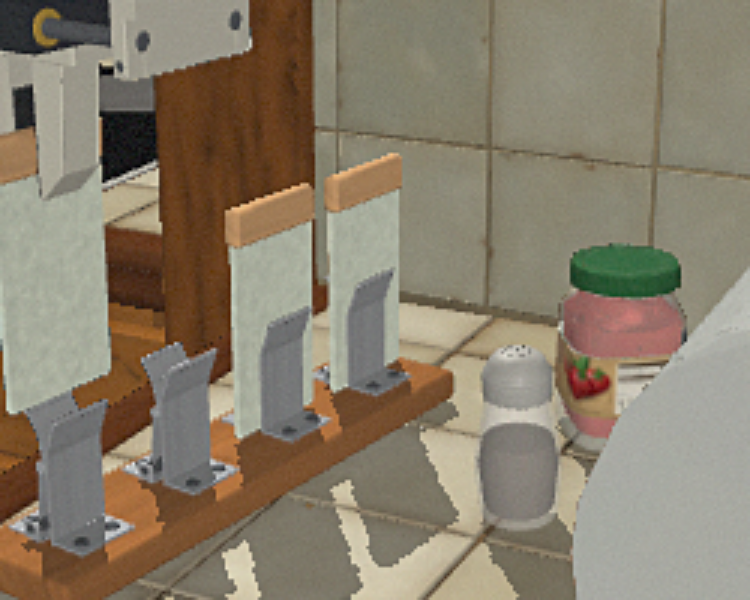

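The lower edge, from (8,412) to (110,372), hangs just over the mouth, between lips at (50,405) and (80,410). Going down into the mouth and checking the force.

Request:
{"method": "drive_tool", "body": {"claw": [1, 1, 1, 1, 1], "slide": [[0, 0, 4], [0, 0, 8], [0, 0, 12], [0, 0, 16], [0, 0, 20]], "yaw": [0, 0, 0, 0, 0]}}

```text
t: 10.0
tool_pos: [0.3581, -0.266, 0.182]
tool_rot: [[0.814, 0.58, -0.0], [0.58, -0.814, 0.0], [-0.0, -0.0, -1.0]]
force: [-0.0, 0.5, -0.7]
opening: 0.0099
grip_force: 40.0
```

Request:
{"method": "drive_tool", "body": {"claw": [1, 1, 1, 1, 1], "slide": [[0, 0, 2], [0, 0, 4], [0, 0, 6], [0, 0, 8], [0, 0, 10]], "yaw": [0, 0, 0, 0, 0]}}

```text
t: 10.5
tool_pos: [0.3584, -0.2661, 0.1725]
tool_rot: [[0.814, 0.58, 0.0], [0.58, -0.814, -0.0], [0.0, 0.0, -1.0]]
force: [-1.8, 0.8, 8.3]
opening: 0.0097
grip_force: 40.0
```

Request:
{"method": "drive_tool", "body": {"claw": [1, 1, 1, 1, 1], "slide": [[0, 0, 2], [0, 0, 4], [0, 0, 6], [0, 0, 8], [0, 0, 10]], "yaw": [0, 0, 0, 0, 0]}}

```text
t: 11.0
tool_pos: [0.359, -0.2662, 0.1635]
tool_rot: [[0.814, 0.58, 0.002], [0.58, -0.814, 0.0], [0.002, 0.001, -1.0]]
force: [-1.7, 1.9, 10.8]
opening: 0.0097
grip_force: 40.0
```

```bash
python3 -c "
from h import *
go(.3582,-.266,.132)"
```

```text
t 11.0 pos [ 0.359  -0.2662  0.1635] yang -54.53 tilt [ 0.002  0.    -1.   ] F [-1.7  1.9 10.8] M [ 0.62  0.64 -0.03] open 0.009736601633906671 gf 40.00181794166565 j [ 0.17  0.24  0.46  2.14 -0.15  0.79 -0.23]
slide [-0.6 -0.6 31.5] yaw 0.1656262955646639
```

Request:
{"method": "drive_tool", "body": {"claw": [1, 1, 1, 1, 1], "slide": [[0, -0.4, 2.5], [0, -0.4, 5], [0, -0.4, 7.5], [0, -0.4, 10], [0, -0.4, 12]], "yaw": [0, 0, 0, 0, 0]}}

```text
t: 11.5
tool_pos: [0.3589, -0.2659, 0.1515]
tool_rot: [[0.814, 0.58, 0.002], [0.58, -0.814, 0.0], [0.002, 0.001, -1.0]]
force: [-1.6, 1.2, 11.6]
opening: 0.0096
grip_force: 40.0
```

Request:
{"method": "drive_tool", "body": {"claw": [1, 1, 1, 1, 1], "slide": [[0, 0, 2], [0, 0, 4], [0, 0, 6], [0, 0, 8], [0, 0, 10]], "yaw": [0, 0, 0, 0, 0]}}

```text
t: 12.0
tool_pos: [0.3589, -0.2658, 0.1414]
tool_rot: [[0.814, 0.58, 0.002], [0.58, -0.814, 0.0], [0.002, 0.001, -1.0]]
force: [-2.3, 2.3, 11.1]
opening: 0.0099
grip_force: 40.0
```

Request:
{"method": "drive_tool", "body": {"claw": [1, 1, 1, 1, 1], "slide": [[0, -0.3, 1.5], [0, -0.3, 3], [0, -0.3, 4.5], [0, -0.3, 6], [0, -0.3, 6]], "yaw": [0, 0, 0, 0, 0]}}

```text
t: 12.5
tool_pos: [0.3587, -0.2656, 0.1353]
tool_rot: [[0.814, 0.58, 0.002], [0.58, -0.814, -0.0], [0.001, 0.001, -1.0]]
force: [0.0, 2.1, 7.2]
opening: 0.0097
grip_force: 40.0
```

Request:
{"method": "drive_tool", "body": {"claw": [1, 1, 1], "slide": [[0, 0, 0.8], [0, 0, 1.5], [0, 0, 1.5]], "yaw": [0, 0, 0]}}

```text
t: 12.8
tool_pos: [0.3587, -0.2656, 0.1339]
tool_rot: [[0.814, 0.58, 0.002], [0.58, -0.814, -0.0], [0.001, 0.001, -1.0]]
force: [-0.9, 1.9, 9.2]
opening: 0.0099
grip_force: 40.0
```

Request:
{"method": "drive_tool", "body": {"claw": [1, 1, 1], "slide": [[0, 0, 0.5], [0, 0, 1], [0, 0, 1]], "yaw": [0, 0, 0]}}

```text
t: 13.1
tool_pos: [0.3588, -0.2656, 0.1329]
tool_rot: [[0.814, 0.58, 0.002], [0.58, -0.814, -0.0], [0.001, 0.001, -1.0]]
force: [-1.2, 2.4, 8.3]
opening: 0.0098
grip_force: 40.0
```

Request:
{"method": "drive_tool", "body": {"claw": [1, 1, 1], "slide": [[0, 0, 0.5], [0, 0, 0.8], [0, 0, 0.8]], "yaw": [0, 0, 0]}}

```text
t: 13.4
tool_pos: [0.3588, -0.2657, 0.1323]
tool_rot: [[0.814, 0.58, 0.002], [0.58, -0.814, 0.0], [0.002, 0.001, -1.0]]
force: [-1.9, 2.2, 12.9]
opening: 0.0095
grip_force: 40.0
```

Request:
{"method": "drive_tool", "body": {"claw": [1, 1, 1], "slide": [[0, 0, 0.3], [0, 0, 0.6], [0, 0, 0.6]], "yaw": [0, 0, 0]}}

```text
t: 13.7
tool_pos: [0.3589, -0.2657, 0.1323]
tool_rot: [[0.814, 0.58, 0.002], [0.58, -0.814, 0.0], [0.002, 0.001, -1.0]]
force: [-3.3, 4.0, 19.6]
opening: 0.0096
grip_force: 40.0
```

The board has met the bar: z stays at 0.1323 while the force rises. I'll relax, open, retreat and look.

Request:
{"method": "drive_tool", "body": {"claw": [1, 1, 0, 0, 0], "slide": [[0, -0.5, -0.7], [0, -0.5, -0.7], [0, -0.5, -0.7], [0, -0.5, -0.7], [0, -0.5, -0.7]], "yaw": [0, 0, 0, 0, 0], "grip_force": 10}}

```text
t: 14.2
tool_pos: [0.3574, -0.265, 0.131]
tool_rot: [[0.814, 0.58, -0.0], [0.58, -0.814, 0.0], [-0.0, -0.0, -1.0]]
force: [0.9, -0.2, -0.6]
opening: 0.0295
grip_force: 0.0
```

Request:
{"method": "drive_tool", "body": {"claw": [0, 0, 0, 0, 0], "slide": [[0, 0, -10], [0, 0, -30], [0, 0, -60], [0, -50, -100], [0, -95, -100]], "yaw": [0, 0, 0, 0, 0]}}

```text
t: 14.7
tool_pos: [0.3081, -0.1948, 0.2334]
tool_rot: [[0.816, 0.578, 0.005], [0.578, -0.816, -0.004], [0.002, 0.006, -1.0]]
force: [0.5, 3.1, 1.4]
opening: 0.0456
grip_force: 0.0
```

```bash
python3 - <<'E'
from h import *
view("end");go(.3582,-.266,.132)
O=np.array([.45375,-.20109]);a=np.radians(35.35);u=np.array([np.cos(a),np.sin(a)]);n=np.array([u[1],-u[0]])
for f in("top0","top_end","side0","side_end"):
    w=np.load(f+".npz")["w"];z=w[...,2]
    m=((z>.122)&(z<.16)&(w[...,0]>.3)&(w[...,0]<.62)&(w[...,1]<-.08)&(w[...,1]>-.36)).astype(np.uint8)
    k,l,st,_=cv2.connectedComponentsWithStats(m,connectivity=4)
    for i in range(1,k):
        if st[i,4]<100: continue
        q=w[l==i];c,sz,g=cv2.minAreaRect((q[:,:2]*1000).astype(np.float32));d=np.array(c)/1000-O
        print(f,"y",(d@u*1000).round(1),"x",(d@n*1000).round(1),np.round(sz,1),round(g,1),"ztop",np.percentile(q[:,2],95).round(4))
E
```

```text
t 14.8 pos [ 0.3032 -0.1893  0.2312] yang -54.37 tilt [ 0.001  0.003 -1.   ] F [ 0.1 -0.4  0.2] M [-0.17  0.1  -0.01] open 0.04595553718898126 gf 0.0 j [ 0.03 -0.07  0.44  2.26  0.03  0.95 -0.5 ]
slide [-0.3 94.6 99. ] yaw 0.3252374173123087
top0 y 116.7 x -2.4 [63.7 10.7] 35.5 ztop 0.1456
top0 y 35.0 x -2.5 [63.3 10.9] 35.7 ztop 0.1456
top0 y -40.1 x -2.3 [63.  10.8] 34.5 ztop 0.1456
top_end y 117.0 x -2.4 [64.2 10.8] 35.4 ztop 0.1456
top_end y 35.4 x -2.5 [63.7 10.9] 35.7 ztop 0.1473
top_end y -114.3 x -2.1 [63.7 10.5] 36.1 ztop 0.1458
side0 y 113.3 x -1.4 [63.7 11.5] 35.3 ztop 0.143
side0 y 33.6 x -0.3 [65.9 12.1] 33.7 ztop 0.1429
side0 y -43.5 x -0.9 [64.9 11.1] 33.0 ztop 0.1432
side_end y 114.1 x -2.6 [63.9 12.2] 34.9 ztop 0.1429
side_end y 33.5 x -0.5 [65.6 12.3] 32.9 ztop 0.1445
side_end y -116.1 x -1.1 [65.6 13.2] 32.9 ztop 0.1432
```

View pics/side_end.png

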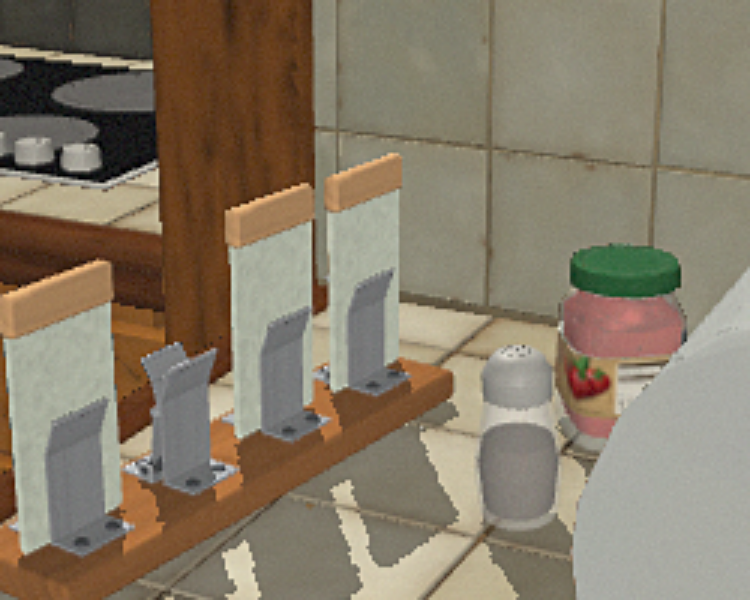

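Board 3 stands upright and home in the new clip (strip at crop (58,298)) and the tired clip at (190,420) is empty. Board 2 stands 1.6 mm higher than at the start, well inside the limit, and nothing else has moved.

```bash
python3 -c "
from h import *
print(job.hand_in())"
```

```text
the job is handed in; nothing more can be done
None
```

The tired clip was the third from the left: its board (board 3) slid at about 1 N. That board now stands home, upright and square in the new clip, and the job is handed in. Board 2's clip held at about 9 N and its board ended 1.6 mm high. I did not tug board 1. The hand-in call gave no verdict.

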